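# Lift the brown egg out of the steamer with the tongs

## Robot

A 7-joint arm with a two-finger parallel gripper is mounted at the origin on a cart in front of the work surface, level with it; the furniture and walls round the work are solid. World frame = base frame: x ahead of the robot, y to its left, z up, the work surface at z = 0. Lengths are in m, angles in degrees, forces in N, time in s.
With the tool pointing down it reaches from about 0.425 to 0.875 m from the base axis. Payload 4.7 kg.
Tool frame: the origin (TCP) lies midway between the tips of the shut fingers; the grasp point (between the pads) lies 19 mm behind it; z points along the fingers, y is the line along which they close (so a half turn about z gives the same grasp; the last joint's range is limited). The gripper opens to 87 mm and grips with 3 to 60 N. Pads are 19 mm wide; open, the fingers measure 117 mm over their backs; the gripper's body (75 mm by 190 mm) begins 51 mm behind the grasp point.
Start: joints at [-65.827, 18.392, -4.016, 83.108, 1.295, 78.541, -3.26], TCP at [0.258, 0.597, 0.223] pointing down, gripper open.
Joint ranges: [-163.93, 163.93], [-17.29, 119.83], [-79.2, 71.16], [3.27, 140.29], [-89.18, 269.18], [5.43, 117.66], [-154.24, 154.24]. Speed limits (degrees/s): [147.25, 147.25, 180, 180, 180, 180, 180].

## Interface

Orientations are given as [roll, pitch, yaw] about the fixed x, y, z axes, in that order (R = Rz(yaw) Ry(pitch) Rx(roll)).
In Python, from cell import env gives the robot as it stands. The module is installed in compiled form; this text tells all that it offers.
- The arm moves only by the tool send_rows, never from a script. Its argument "motion" is a list of rows, each an object with "delta_pos": the shift along the tool's x, y, z in cm, a list of three; "rot": the turn, a rotation vector about the tool's x, y, z in rad, a list of three. In form: [{"delta_pos": [dx, dy, dz], "rot": [rx, ry, rz]}, ...]. A call has 1 to 20 rows; each row shifts and turns the commanded pose from where the row before left it, along the tool's axes as they then stand; what a row does not reach is not made up. A row lasts 1/8 s, in which the tool goes at most 62.5 mm and 10.7 degrees, less where a joint would pass 70% of its speed; a pose out of reach is approached as far as the arm can. A call with a gripper value outside its range is refused whole. "fingers" is the finger opening in cm, from 0 to 8.7, set as the call begins (left out, the last holds). The fingers move at their own pace and stop on an object; "force" is the grip in N (left out, the last holds). Time passes only in rows, so rows that do not move let the fingers close. It gives the time, the measured TCP pose, the force, the opening and the grip force at its end, in the units of the state.
- env.get_obs(): the state, without advancing time (a new reading comes with each control period).
- env.grab_frame(name): name is "scene" or "top" or "wrist"; returns a dict with "frame" (480x640x3 uint8, blue, green, red), "fx", "fy", "cx", "cy" (pixels), "D" ([k1, k2, p1, p2, k3] as OpenCV has them; the pictures are not rectified), "R" (3x3) and "t" (3): a world point X has camera coordinates R X + t; the wrist camera has in their place "T_tool_cam" (4x4, takes a point from camera to tool coordinates, whose origin is the TCP and whose axes are the flange's). Camera axes: x right, y down, z forward; pixel columns grow to the right and rows downward; lengths in m; the calibration is good to about 2 mm. A picture is of the moment at which its call begins: read the wrist's pose just before it. There is no depth.
- env.hand_in(): hands the job in; it is judged then, once.
The state is a dict: "time": time; "joint_positions": joint angles; "joint_velocities": joint speeds; "effort": joint torques, N m; "ee_pos": TCP position; "tool_rot": TCP orientation; "ft_force": force on the tool from outside, world axes, zero at the start; "ft_torque": the same for the moment, N m; "opening": finger opening in m; "grasp_force": force on a finger pad.
Only numpy, scipy, OpenCV 4.12 (cv2) and the standard library are available. Lean on these libraries where they do the work, as an engineer would, in place of code of your own. Each camera call takes 0.05 s, during which the arm holds its last target. There are 200 camera calls.

## Task

The eggs are done and hot. Take the lid off the egg steamer and stand it rim down on the worktop, clear of the steamer, and let go of it; then take up the tongs, pick the brown egg out of its wire ring with them without touching it by hand or crushing it, and finish while still holding the egg in the tongs, well up over the middle of the glass bowl. Leave the two white eggs in the rack and do not push the bowl about.

Things in the scene. Friction and masses are not known exactly. Their poses are not given: they have to be found in the camera images.
- steamer: Egg steamer, round, white, 145 mm across; origin on its axis at worktop level, z up; fixed. Base 79 mm high, with a 5 mm steel step that centres the lid. Wire rack above: three rings 97 mm above the worktop, centres 38 mm from the axis at 120, -120 and 0 degrees from its x axis, an egg upright in each. Dial on its -x side. The worktop left of it (x 0.40 to 0.60, y 0.19 to 0.35) is free.
- steamer_lid: Clear domed lid, 143 mm across, 74 mm high, with a black round knob on top: 26 mm across from 86 to 96 mm above the rim, neck 17 mm, top at 100 mm. Origin: middle of the rim plane, z up. At the start it sits loosely on the steamer over the eggs, rim 79 mm above the worktop; it must rise 75 mm to clear them. 85 to 170 g.
- tongs: Sprung steel kitchen tongs, black grips, red jaws, lying on their side, 120 g, 32 mm high (all parts centred 16 mm above the underside). Origin: underside, on the mid-line between the grips, near the balance point; x points along the tongs to the jaws, z up. Grips from x = -45 to 45 mm, 25 mm tall. Pivot at x = -95 mm, hanging loop to -122 mm, jaw tips at 112 mm.
- tongs_jaws (a point): Point midway between the open jaws, 95 mm ahead of tongs_grips, at mid height. Jaws 34 mm long, 32 mm high, 97 mm apart inside when open; squeezing the grips by 1 mm closes them by 2 mm, so at 46 mm over the grips they are 68 mm apart.
- tongs_squeeze (a joint): Angle by which the tongs are squeezed, rad: 0 fully open (the rest position, held by the spring), about 0.28 closed on an egg, 0.46 squeezed right home, jaws nearly shut.
- brown_egg: The brown boiled egg, 57 mm high, 44 mm across its widest part, standing pointed end down in one of the two front rings (120 or -120 degrees). Origin at its lower tip, z up. About 46 to 70 g. It cracks if each jaw presses with more than 45 N.
- brown_egg_middle (a point): Centre of the brown egg at its widest part, 31 mm above its lower tip: where the jaws should close. In the rack about 121 mm above the worktop.
- white_egg_a_middle (a point): Centre of a white egg of the same size, standing in the other front ring.
- white_egg_b_middle (a point): Centre of the second white egg of the same size, standing in the back ring (0 degrees).
- bowl: Small glass bowl, 97 mm across the rim, 58 mm high, open upward, loose, to the right of the steamer; origin at the centre of its underside, z up.
- tongs_grips (a point): Point midway between the two grips, 16 mm above the tongs' origin. Here the tongs measure 60 mm over the outside when open, 34 mm when closed on an egg, 17 mm when squeezed right home. The spring pushes outward with about 5 N open, 9 N when closed on an egg; about half of any grip force beyond that reaches the egg from each jaw.
Things that resemble listed ones, but are neither listed nor needed, are in the scene too. Of the things shaped like the bowl, the glass one is meant.

How it is judged:
By the outcome, as a careful person would: the job done as asked, in the order asked, and still so for the second after the job is handed in, while the arm keeps its last pose, push and grip.
It also fails if it takes over 72 s, if anything falls off the work surface, if the arm or the gripper's body presses on something with over 40 N, if the wrist force passes 120 N, or if a joint passes its speed limit or range.

## Working session

There is one attempt and no reset: what is moved stays moved. The work goes in short steps, Python scripts to look and compute and a tool call to move; the robot and the scene stay as the last step left them, time stands still between calls to the robot, and variables do not carry over. Pictures are saved under pics/ and viewed, at most 10 in all, crops included, and the job is handed in when it is done.

Besides the shell and the picture viewer there is one more tool, called after ">>>" as name(argument=value, ...) on one line, values as JSON. send_rows: Moves the arm, as the interface text tells. Its arguments: {"type":"object","properties":{"motion":{"type":"array"},"fingers":{"type":"number"},"force":{"type":"number"}},"required":["motion"]}

```bash
mkdir -p pics
python3 - <<'E'
from cell import env
import cv2,numpy as np
o=env.get_obs(); print({k:np.round(v,3) for k,v in o.items()})
for n in ("scene","top"):
    f=env.grab_frame(n); cv2.imwrite(f"pics/{n}0.png",f["frame"])
    print(n,f["fx"],f["fy"],f["cx"],f["cy"],f["D"],np.round(f["R"],3).tolist(),np.round(f["t"],3), -np.array(f["R"]).T@np.array(f["t"]))
E
```

```text
{'time': np.float64(0.0), 'joint_positions': array([-65.826,  18.439,  -4.017,  83.175,   1.297,  78.54 ,  -3.258]), 'joint_velocities': array([ 0.047,  0.068, -0.029, -0.085, -0.028,  0.012,  0.042]), 'effort': array([-0.0000e+00, -4.9129e+01, -4.0400e-01, -3.1253e+01, -6.4000e-02,
        4.4000e-02,  0.0000e+00]), 'ee_pos': array([0.258, 0.596, 0.221]), 'tool_rot': array([-1.79891e+02,  8.00000e-03,  1.56640e+02]), 'ft_force': array([ 0.82 , -0.377, -0.507]), 'ft_torque': array([-0.006, -0.013,  0.055]), 'grasp_force': np.float64(0.0), 'opening': np.float64(0.087)}
scene 467.6298696816555 467.6298696816555 322.96318535303215 238.09447238887614 [-0.09553105  0.          0.          0.          0.        ] [[0.508, -0.861, 0.003], [-0.469, -0.279, -0.838], [0.723, 0.424, -0.546]] [-0.376  0.307  0.703] [-0.17300757 -0.53686146  0.64231625]
top 579.4682932004765 579.4682932004765 322.54181650114725 239.07510745937603 [-0.11089031  0.          0.          0.          0.        ] [[-0.019, -1.0, -0.002], [-0.998, 0.019, -0.054], [0.054, 0.001, -0.999]] [-0.081  0.559  1.183] [ 0.49206928 -0.0926138   1.21096855]
```

View pics/scene0.png

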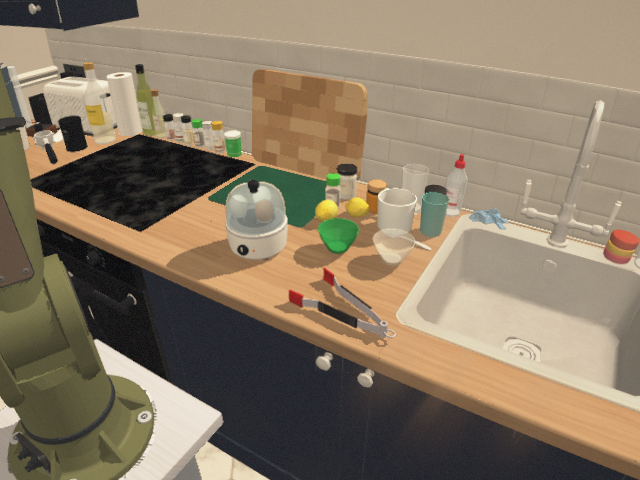

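View pics/top0.png

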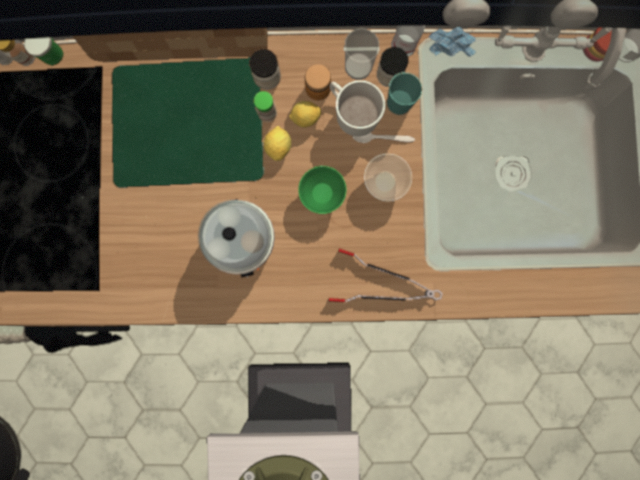

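The scene picture shows the lidded steamer with its knob at about (253,186), the green bowl (338,237), the glass bowl (393,247) and the tongs (295-390, 270-330). In the top picture the knob is at (229,234), the dial at (247,274), the brown egg at about (250,240), the glass bowl at (388,177), and the red jaws at (346,252) and (337,300).

```bash
cat > h.py <<'E'
from cell import env
import cv2,numpy as np
from scipy.spatial.transform import Rotation as Ro
def grab(n):
    o=env.get_obs(); f=env.grab_frame(n)
    K=np.array([[f["fx"],0,f["cx"]],[0,f["fy"],f["cy"]],[0,0,1]]);D=np.array(f["D"])
    if n=="wrist":
        T=np.eye(4);T[:3,:3]=Ro.from_euler('xyz',o["tool_rot"],degrees=True).as_matrix();T[:3,3]=o["ee_pos"]
        W=T@np.array(f["T_tool_cam"]);R=W[:3,:3].T;t=-R@W[:3,3]
    else: R=np.array(f["R"]);t=np.array(f["t"])
    return dict(img=f["frame"],K=K,D=D,R=R,t=t,c=-R.T@t)
def ray(F,uv):
    p=cv2.undistortPoints(np.array(uv,float).reshape(-1,1,2),F["K"],F["D"])[:,0]
    d=np.c_[p,np.ones(len(p))]@F["R"]; return d/np.linalg.norm(d,axis=1)[:,None]
def onz(F,uv,z):
    d=ray(F,uv); return F["c"]+d*((z-F["c"][2])/d[:,2])[:,None]
def tri(F,u,G,v):
    a=ray(F,u)[0];b=ray(G,v)[0];s=np.linalg.lstsq(np.c_[a,-b],G["c"]-F["c"],rcond=None)[0]
    p,q=F["c"]+a*s[0],G["c"]+b*s[1];return (p+q)/2,np.linalg.norm(p-q)
def proj(F,X): return cv2.projectPoints(np.array(X,float).reshape(-1,1,3),cv2.Rodrigues(F["R"])[0],F["t"],F["K"],F["D"])[0][:,0]
def blobs(mask,box,amin=8):
    x0,y0,x1,y1=box;m=np.zeros_like(mask);m[y0:y1,x0:x1]=mask[y0:y1,x0:x1]
    n,_,s,c=cv2.connectedComponentsWithStats(m);return [(c[i].round(1).tolist(),s[i].tolist()) for i in range(1,n) if s[i,4]>=amin]
E
python3 - <<'E'
from h import *
T=grab("top");S=grab("scene")
def hsv(F): return cv2.cvtColor(F["img"],cv2.COLOR_BGR2HSV)
dark=lambda F,v=50:(hsv(F)[...,2]<v).astype(np.uint8)
kt=blobs(dark(T),(195,195,280,285));ks=blobs(dark(S),(215,170,295,260));print("dark",kt,ks)
k,e=tri(T,kt[0][0],S,ks[0][0]);print("knob",k,e)
red=lambda F:cv2.inRange(hsv(F),(0,150,60),(8,255,255))|cv2.inRange(hsv(F),(172,150,60),(180,255,255))
rt=blobs(red(T),(310,230,460,320));rs=blobs(red(S),(270,250,350,320));print("red",rt,rs)
for r in rt: print(onz(T,[r[0]],.03))
print("black grips",[ (b,onz(T,[b[0]],.028)[0].round(4)) for b in blobs(dark(T,70),(350,255,430,310),15)])
print("loop",onz(T,[[437,294]],.016))
b=np.concatenate([T["img"][190:290,190:290],T["img"][140:240,340:440],T["img"][235:335,325:425]],1)
c=S["img"][175:275,215:315]
cv2.imwrite("pics/c1.png",cv2.resize(b,(795,265),interpolation=cv2.INTER_CUBIC))
cv2.imwrite("pics/c2.png",np.concatenate([cv2.resize(c,(400,400)),cv2.resize(S["img"][210:310,340:440],(400,400))],1))
E
```

```text
dark [([228.6, 233.4], [223, 228, 12, 12, 110]), ([247.3, 274.0], [242, 272, 11, 5, 21])] [([224.7, 175.4], [215, 170, 29, 17, 255]), ([252.4, 185.9], [248, 180, 10, 12, 81]), ([242.7, 249.7], [238, 245, 10, 10, 57])]
knob [0.53974097 0.09702481 0.19801577] 0.06249816581382923
red [([345.8, 252.0], [339, 249, 15, 7, 53]), ([335.9, 299.7], [329, 298, 16, 4, 54])] [([328.3, 276.4], [323, 268, 11, 18, 127]), ([295.3, 297.5], [289, 290, 14, 17, 164])]
[[ 0.52897179 -0.13835228  0.03      ]]
[[ 0.43238955 -0.11627175  0.03      ]]
black grips []
loop [[ 0.43901699 -0.3256029   0.016     ]]
```

View pics/c1.png

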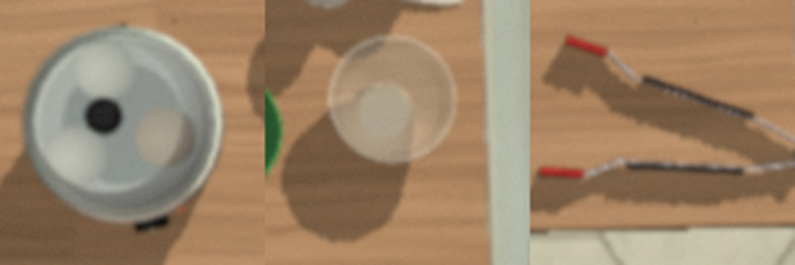

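View pics/c2.png

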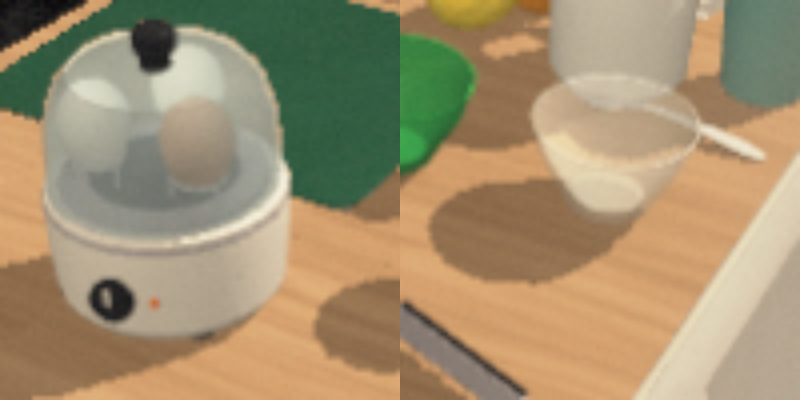

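The crops show the knob at the centre of the dome, the brown egg in the -120 ring at top pixel (252.6,241.7), the steamer outline centred at (236,236), the glass bowl rim centred at (388,177.4), and the tongs' black grips clearly.

Run:
```python
from h import *
T=grab("top");S=grab("scene")
print("knob",tri(T,[228.6,233.4],S,[252.4,185.9]), onz(T,[[228.6,233.4]],.179))
print("steamer",onz(T,[[236,236.2]],.08))
st=onz(T,[[236,236.2]],.08)[0]
print("dial",onz(T,[[247.3,273]],.045)-st)
print("egg top",onz(T,[[252.6,241.7]],.121)-st)
# scene egg: crop (198,143)/4
print("egg tri",tri(T,[252.6,241.7],S,[215+198/4,175+143/4]))
print("bowl",onz(T,[[387.9,177.4]],.058), "scene rim",onz(S,[[340+(616-400)/4,210+117/4]],.058))
# grips: ends from crop (offset 530 -> x=325,y=235)
f=lambda u,v:[325+(u-530)/2.65,235+v/2.65]
g=onz(T,[f(643,79),f(752,116),f(628,165),f(743,171)],.028);print(g,"mid",g.mean(0))
print("jawmid",onz(T,[[345.8,252.0],[335.9,299.7]],.03).mean(0))
print(blobs(cv2.inRange(cv2.cvtColor(T["img"],cv2.COLOR_BGR2HSV),(0,0,150),(180,60,255)),(420,280,450,310)))
```

```text
knob (array([0.56182484, 0.07904643, 0.16668307]), np.float64(0.0015977127817656883)) [[0.56147592 0.07638635 0.179     ]]
steamer [[0.56235464 0.07805847 0.08      ]]
dial [[-0.07248866 -0.01673627 -0.035     ]]
egg top [[-0.01353831 -0.0375447   0.041     ]]
egg tri (array([0.54898922, 0.04053299, 0.11967358]), np.float64(0.0003522916444891655))
bowl [[ 0.67634173 -0.2250662   0.058     ]] scene rim [[ 0.67982728 -0.22437809  0.058     ]]
[[ 0.50203285 -0.18248486  0.028     ]
 [ 0.47186948 -0.26600489  0.028     ]
 [ 0.43619818 -0.16952001  0.028     ]
 [ 0.42973611 -0.25804055  0.028     ]] mid [ 0.45995915 -0.21901258  0.028     ]
jawmid [ 0.48068067 -0.12731202  0.03      ]
[([433.8, 294.0], [428, 290, 14, 10, 63])]
```

>>> send_rows(motion=[{"delta_pos": [0,0,0],"rot": [0,0,0.1705]},{"delta_pos": [0,0,0],"rot": [0,0,0.1705]},{"delta_pos": [0,0,0],"rot": [0,0,0.1705]},{"delta_pos": [0,0,0],"rot": [0,0,0.1705]},{"delta_pos": [0,0,0],"rot": [0,0,0.1705]},{"delta_pos": [0,0,0],"rot": [0,0,0.1705]},{"delta_pos": [-3.97,1.633,0],"rot": [0,0,0]},{"delta_pos": [-3.97,1.633,0],"rot": [0,0,0]},{"delta_pos": [-3.97,1.633,0],"rot": [0,0,0]},{"delta_pos": [-3.97,1.633,0],"rot": [0,0,0]},{"delta_pos": [-3.97,1.633,0],"rot": [0,0,0]},{"delta_pos": [-3.97,1.633,0],"rot": [0,0,0]},{"delta_pos": [-3.97,1.633,0],"rot": [0,0,0]},{"delta_pos": [-3.97,1.633,0],"rot": [0,0,0]},{"delta_pos": [-3.97,1.633,0],"rot": [0,0,0]},{"delta_pos": [-3.97,1.633,0],"rot": [0,0,0]},{"delta_pos": [-3.97,1.633,0],"rot": [0,0,0]},{"delta_pos": [-3.97,1.633,0],"rot": [0,0,0]},{"delta_pos": [-3.97,1.633,0],"rot": [0,0,0]},{"delta_pos": [-3.97,1.633,0],"rot": [0,0,0]}], fingers=8.7, force=20)

```text
time: 2.8
ee_pos: [0.5624, 0.0772, 0.2228]
tool_rot: [180.0, -0.0, 98.0]
ft_force: [0.3, -0.1, -0.1]
opening: 0.0874
grasp_force: 0.0
```

>>> send_rows(motion=[{"delta_pos": [0,0,2],"rot": [0,0,0]},{"delta_pos": [0,0,2],"rot": [0,0,0]},{"delta_pos": [0,0,1.5],"rot": [0,0,0]},{"delta_pos": [0,0,1.1],"rot": [0,0,0]},{"delta_pos": [0,0,0],"rot": [0,0,0]}])

```text
time: 3.42
ee_pos: [0.5613, 0.0783, 0.1559]
tool_rot: [-179.9, 0.0, 98.0]
ft_force: [-0.9, 0.2, 0.3]
opening: 0.0871
grasp_force: 0.0
```

>>> send_rows(motion=[{"delta_pos": [0,0,0],"rot": [0,0,0]},{"delta_pos": [0,0,0],"rot": [0,0,0]},{"delta_pos": [0,0,0],"rot": [0,0,0]},{"delta_pos": [0,0,0],"rot": [0,0,0]},{"delta_pos": [0,0,0],"rot": [0,0,0]},{"delta_pos": [0,0,0],"rot": [0,0,0]}], fingers=1.5, force=20)

```text
time: 4.18
ee_pos: [0.5618, 0.0783, 0.1566]
tool_rot: [180.0, -0.0, 98.0]
ft_force: [0.1, 0.8, -0.2]
opening: 0.0351
grasp_force: 0.0
```

>>> send_rows(motion=[{"delta_pos": [0,0,0],"rot": [0,0,0]},{"delta_pos": [0,0,0],"rot": [0,0,0]},{"delta_pos": [0,0,0],"rot": [0,0,0]},{"delta_pos": [0,0,0],"rot": [0,0,0]}])

```text
time: 4.68
ee_pos: [0.5618, 0.0783, 0.1566]
tool_rot: [180.0, -0.0, 98.0]
ft_force: [0.5, -0.9, -0.1]
opening: 0.0253
grasp_force: 20.0
```

>>> send_rows(motion=[{"delta_pos": [0,0,-1],"rot": [0,0,0]},{"delta_pos": [0,0,-1.5],"rot": [0,0,0]},{"delta_pos": [0,0,-1.5],"rot": [0,0,0]},{"delta_pos": [0,0,-1.5],"rot": [0,0,0]},{"delta_pos": [0,0,-1.5],"rot": [0,0,0]},{"delta_pos": [0,0,-1.5],"rot": [0,0,0]},{"delta_pos": [0,0,-1.5],"rot": [0,0,0]},{"delta_pos": [0,0,0],"rot": [0,0,0]}])

```text
time: 5.68
ee_pos: [0.5626, 0.0783, 0.2581]
tool_rot: [179.8, -0.0, 98.0]
ft_force: [0.2, 0.5, -1.3]
opening: 0.025
grasp_force: 20.0
```

>>> send_rows(motion=[{"delta_pos": [2.55,-0.43,0],"rot": [0,0,0]},{"delta_pos": [2.55,-0.43,0],"rot": [0,0,0]},{"delta_pos": [2.55,-0.43,0],"rot": [0,0,0]},{"delta_pos": [2.55,-0.43,0],"rot": [0,0,0]},{"delta_pos": [2.55,-0.43,0],"rot": [0,0,0]},{"delta_pos": [2.55,-0.43,0],"rot": [0,0,0]},{"delta_pos": [2.55,-0.43,0],"rot": [0,0,0]},{"delta_pos": [2.55,-0.43,0],"rot": [0,0,0]},{"delta_pos": [0,0,2],"rot": [0,0,0]},{"delta_pos": [0,0,2.5],"rot": [0,0,0]},{"delta_pos": [0,0,2.5],"rot": [0,0,0]},{"delta_pos": [0,0,2.5],"rot": [0,0,0]},{"delta_pos": [0,0,2.5],"rot": [0,0,0]},{"delta_pos": [0,0,2.5],"rot": [0,0,0]},{"delta_pos": [0,0,1.5],"rot": [0,0,0]},{"delta_pos": [0,0,0.8],"rot": [0,0,0]},{"delta_pos": [0,0,0.5],"rot": [0,0,0]},{"delta_pos": [0,0,0.3],"rot": [0,0,0]},{"delta_pos": [0,0,0],"rot": [0,0,0]}])

```text
time: 8.05
ee_pos: [0.4995, 0.2756, 0.0809]
tool_rot: [180.0, -0.0, 98.0]
ft_force: [0.8, -0.3, -0.3]
opening: 0.025
grasp_force: 20.0
```

>>> send_rows(motion=[{"delta_pos": [0,0,0.15],"rot": [0,0,0]},{"delta_pos": [0,0,0.1],"rot": [0,0,0]},{"delta_pos": [0,0,0.1],"rot": [0,0,0]},{"delta_pos": [0,0,0],"rot": [0,0,0]}])

```text
time: 8.55
ee_pos: [0.4995, 0.2756, 0.0775]
tool_rot: [180.0, -0.0, 98.0]
ft_force: [0.2, -0.8, 1.9]
opening: 0.0249
grasp_force: 20.0
```

Run:
```python
from h import *
a=grab("scene")["img"][60:360,60:460];b=grab("top")["img"][130:430,50:350]
cv2.imwrite("pics/d1.png",np.concatenate([a,b],1))
```

```text
(no output)
```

View pics/d1.png

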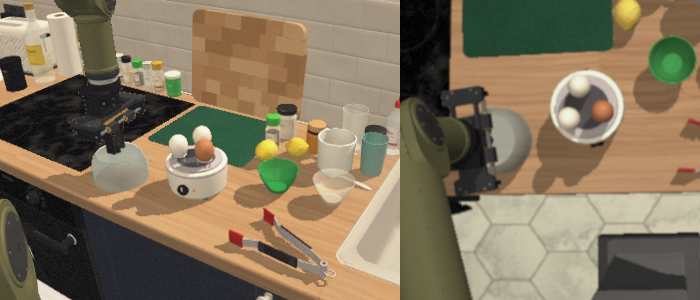

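The lid stands on the worktop left of the steamer, held by the knob; the three eggs are uncovered, with the brown one at top-crop (602,111).

>>> send_rows(motion=[{"delta_pos": [0,0,0],"rot": [0,0,0]},{"delta_pos": [0,0,0],"rot": [0,0,0]},{"delta_pos": [0,0,0],"rot": [0,0,0]},{"delta_pos": [0,0,0],"rot": [0,0,0]},{"delta_pos": [0,0,-0.5],"rot": [0,0,0]},{"delta_pos": [0,0,-1.5],"rot": [0,0,0]},{"delta_pos": [0,0,-3],"rot": [0,0,0]},{"delta_pos": [0,0,-4],"rot": [0,0,0]},{"delta_pos": [0,0,-4],"rot": [0,0,0]},{"delta_pos": [0,0,-4],"rot": [0,0,0]},{"delta_pos": [0,0,-1],"rot": [0,0,0]},{"delta_pos": [0,0,0],"rot": [0,0,0]}], fingers=8.7)

```text
time: 10.15
ee_pos: [0.4995, 0.2755, 0.258]
tool_rot: [179.9, -0.1, 98.0]
ft_force: [0.1, 0.0, -0.4]
opening: 0.0867
grasp_force: 0.0
```

Run:
```python
from h import *
T=grab("top");S=grab("scene")
def m(F): return cv2.inRange(cv2.cvtColor(F["img"],cv2.COLOR_BGR2HSV),(2,110,40),(13,255,255))
a=blobs(m(T),(210,200,285,280),30);b=blobs(m(S),(240,180,300,240),30);print(a,b)
print(onz(T,[a[0][0]],.121),tri(T,a[0][0],S,b[0][0]))
x,y=[int(v) for v in a[0][0]];print(cv2.cvtColor(T["img"],cv2.COLOR_BGR2HSV)[y,x])
# white eggs and lid check: scene lid knob
```

```text
[([251.4, 240.8], [241, 230, 22, 23, 384])] [([263.8, 209.9], [255, 199, 19, 22, 322])]
[[0.55055901 0.04276517 0.121     ]] (array([0.55045554, 0.04301921, 0.12043349]), np.float64(0.000453520069980619))
[ 11 142 209]
```

>>> send_rows(motion=[{"delta_pos": [0,0,0],"rot": [0,0,0.1805]},{"delta_pos": [0,0,0],"rot": [0,0,0.1805]},{"delta_pos": [-4.09,0.585,0],"rot": [0,0,0]},{"delta_pos": [-4.09,0.585,0],"rot": [0,0,0]},{"delta_pos": [-4.09,0.585,0],"rot": [0,0,0]},{"delta_pos": [-4.09,0.585,0],"rot": [0,0,0]},{"delta_pos": [-4.09,0.585,0],"rot": [0,0,0]},{"delta_pos": [-4.09,0.585,0],"rot": [0,0,0]},{"delta_pos": [-4.09,0.585,0],"rot": [0,0,0]},{"delta_pos": [-4.09,0.585,0],"rot": [0,0,0]},{"delta_pos": [-4.09,0.585,0],"rot": [0,0,0]},{"delta_pos": [-4.09,0.585,0],"rot": [0,0,0]},{"delta_pos": [-4.09,0.585,0],"rot": [0,0,0]},{"delta_pos": [-4.09,0.585,0],"rot": [0,0,0]},{"delta_pos": [0,0,4],"rot": [0,0,0]},{"delta_pos": [0,0,4],"rot": [0,0,0]},{"delta_pos": [0,0,4],"rot": [0,0,0]},{"delta_pos": [0,0,3],"rot": [0,0,0]},{"delta_pos": [0,0,0],"rot": [0,0,0]}])

```text
time: 12.62
ee_pos: [0.4572, -0.2179, 0.1041]
tool_rot: [-179.6, 0.1, 77.3]
ft_force: [0.7, -0.0, 1.1]
opening: 0.0868
grasp_force: 0.0
```

Run:
```python
from h import *
W=grab("wrist");cv2.imwrite("pics/w1.png",W["img"])
print(W["c"],proj(W,[[.46,-.219,.028],[.4807,-.1273,.03],[.529,-.138,.03]]))
```

```text
[ 0.47312471 -0.15048045  0.26531311] [[325.43515493 253.95916047]
 [326.13762459  88.22072469]
 [417.17674201  88.56067901]]
```

View pics/w1.png

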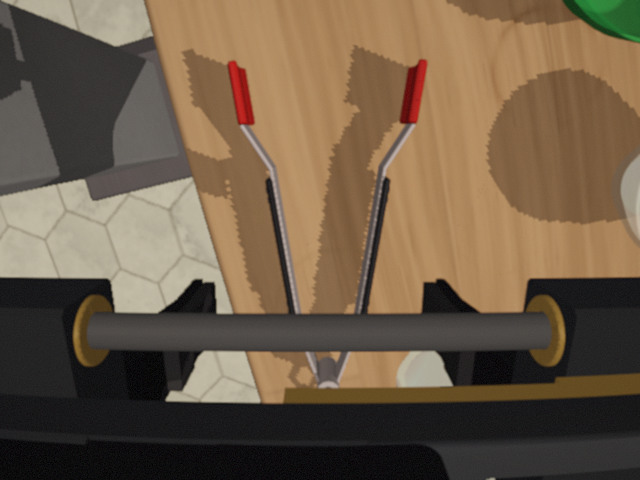

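The wrist view shows the tongs symmetric about the tool axis: jaws at (240,93) and (414,92), pivot at (328,378), and both fingers outside the grips.

>>> send_rows(motion=[{"delta_pos": [0,0,2.5],"rot": [0,0,0]},{"delta_pos": [0,0,2.5],"rot": [0,0,0]},{"delta_pos": [0,0,2],"rot": [0,0,0]},{"delta_pos": [0,0,1.5],"rot": [0,0,0]},{"delta_pos": [0,0,0.9],"rot": [0,0,0]},{"delta_pos": [0,0,0.4],"rot": [0,0,0]},{"delta_pos": [0,0,0],"rot": [0,0,0]},{"delta_pos": [0,0,0],"rot": [0,0,0]}])

```text
time: 13.68
ee_pos: [0.4606, -0.219, 0.0096]
tool_rot: [179.9, -0.0, 77.3]
ft_force: [-0.2, -0.2, -1.1]
opening: 0.087
grasp_force: 0.0
```

>>> send_rows(motion=[{"delta_pos": [0,0,0.25],"rot": [0,0,0]},{"delta_pos": [0,0,0.2],"rot": [0,0,0]},{"delta_pos": [0,0,0],"rot": [0,0,0]},{"delta_pos": [0,0,0],"rot": [0,0,0]},{"delta_pos": [0,0,0],"rot": [0,0,0]},{"delta_pos": [0,0,0],"rot": [0,0,0]},{"delta_pos": [0,0,0],"rot": [0,0,0]},{"delta_pos": [0,0,0],"rot": [0,0,0]}], fingers=4.6, force=20)

```text
time: 14.68
ee_pos: [0.4601, -0.2188, 0.0045]
tool_rot: [180.0, -0.0, 77.3]
ft_force: [-0.5, 0.3, -0.8]
opening: 0.0468
grasp_force: 6.8
```

>>> send_rows(motion=[{"delta_pos": [0,0,-0.5],"rot": [0,0,0]},{"delta_pos": [0,0,-1],"rot": [0,0,0]},{"delta_pos": [0,0,-1.5],"rot": [0,0,0]},{"delta_pos": [0,0,-1.5],"rot": [0,0,0]},{"delta_pos": [0,0,-1.5],"rot": [0,0,0]},{"delta_pos": [0,0,-1.5],"rot": [0,0,0]},{"delta_pos": [0,0,-1.5],"rot": [0,0,0]},{"delta_pos": [0,0,-1.0],"rot": [0,0,0]},{"delta_pos": [0,0,-0.5],"rot": [0,0,0]},{"delta_pos": [0,0,0],"rot": [0,0,0.075]},{"delta_pos": [0,0,0],"rot": [0,0,0]}])

```text
time: 16.05
ee_pos: [0.4599, -0.2187, 0.1093]
tool_rot: [-180.0, 0.0, 73.1]
ft_force: [0.3, -0.3, -1.2]
opening: 0.0462
grasp_force: 6.8
```

Run:
```python
from h import *
W=grab("wrist");o=env.get_obs();print(o["ee_pos"],o["opening"],o["grasp_force"])
red=lambda F:(lambda h:cv2.inRange(h,(0,150,60),(8,255,255))|cv2.inRange(h,(172,150,60),(180,255,255)))(cv2.cvtColor(F["img"],cv2.COLOR_BGR2HSV))
b=blobs(red(W),(0,0,640,250),100);print(b)
S=grab("scene");print(blobs(red(S),(230,180,400,330),40))
for z in (.121,.137): p=onz(W,[x[0] for x in b],z);print(p,p.mean(0),p.mean(0)-o["ee_pos"])
cv2.imwrite("pics/w2.png",np.concatenate([cv2.resize(W["img"],(400,300)),S["img"][100:400,160:560]],1))
```

```text
[ 0.45986272 -0.21865243  0.1092922 ] 0.04630630042605117 6.751958449967788
[([214.9, 60.9], [194, 0, 43, 116, 3294]), ([418.5, 59.4], [399, 0, 40, 114, 3198])]
[([298.9, 251.6], [294, 242, 13, 20, 129])]
[[ 0.4527935  -0.11821855  0.121     ]
 [ 0.51956465 -0.13806493  0.121     ]] [ 0.48617907 -0.12814174  0.121     ] [0.02631636 0.09051069 0.0117078 ]
[[ 0.45566477 -0.12187613  0.137     ]
 [ 0.51529751 -0.13960076  0.137     ]] [ 0.48548114 -0.13073844  0.137     ] [0.02561842 0.08791399 0.0277078 ]
```

View pics/w2.png

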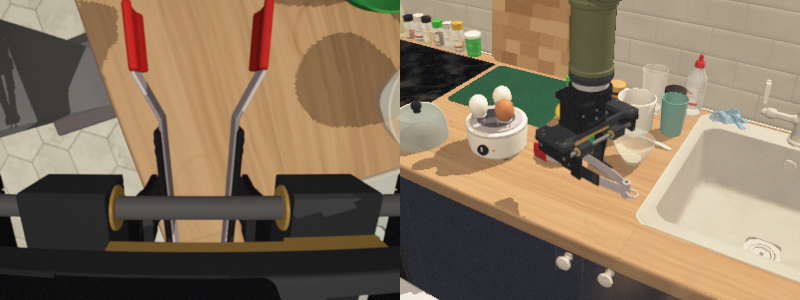

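The picture shows the tongs held between the fingers, jaws at (135,35) and (260,35) partly cut off by the image top; in the scene view the loop is at about (395,290). I'll check for droop.

Run:
```python
from h import *
T=grab("top");S=grab("scene");W=grab("wrist")
g=np.array([.4599,-.2187,.1255]);d=np.array([np.cos(np.radians(73.1)),np.sin(np.radians(73.1)),0])
n=np.array([d[1],-d[0],0])
for F,N in((T,"top"),(S,"scene")): print(N,"loop/pivot exp",proj(F,[g-.122*d,g-.095*d]).round(1).tolist(),"jaws exp",proj(F,[g+.095*d+n*.036,g+.095*d-n*.036]).round(1).tolist())
a=onz(W,[[214.9,60.9],[418.5,59.4]],.1255);print(a)
W1=cv2.imread("pics/w1.png")
# w1 pose check
o=dict(p=[.4572,-.2179,.1041],r=[-179.6,.1,77.3])
A=Ro.from_euler('xyz',o["r"],degrees=True).as_matrix();B=Ro.from_euler('xyz',env.get_obs()["tool_rot"],degrees=True).as_matrix()
Rc=A@B.T@W["R"].T; c=A@B.T@(W["c"]-env.get_obs()["ee_pos"])+o["p"]
G=dict(W);G["R"]=Rc.T;G["c"]=c
for z in(.016,.032): q=onz(G,[[240,93],[414,92]],z);print("w1 sep",z,np.linalg.norm(q[0]-q[1]))
c1=T["img"][200:350,320:470];c2=S["img"][200:350,280:430]
cv2.imwrite("pics/e1.png",cv2.resize(np.concatenate([c1,c2],1),(800,400),interpolation=cv2.INTER_CUBIC))
```

```text
top loop/pivot exp [[453.7, 304.0], [440.0, 300.1]] jaws exp [[347.8, 254.1], [337.3, 291.2]]
scene loop/pivot exp [[397.9, 294.5], [386.1, 287.2]] jaws exp [[327.1, 236.2], [300.1, 249.6]]
[[ 0.45366364 -0.11932668  0.1255    ]
 [ 0.51841372 -0.13857091  0.1255    ]]
w1 sep 0.016 0.10032258622961128
w1 sep 0.032 0.09388183375855037
```

View pics/e1.png

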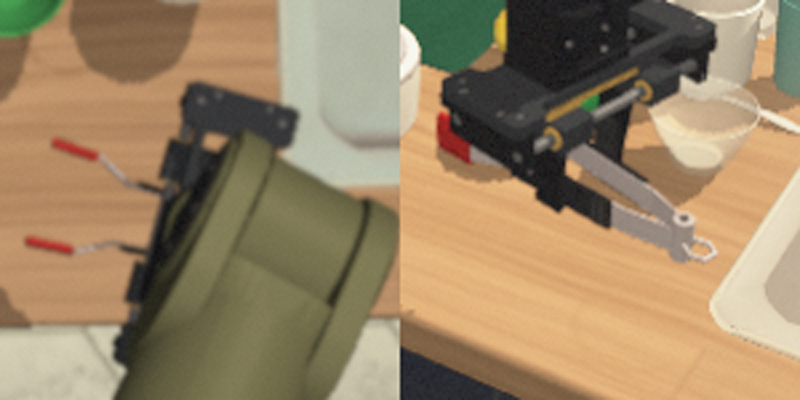

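>>> send_rows(motion=[{"delta_pos": [1,0.3,0],"rot": [0,0,0]},{"delta_pos": [2,0.4,0],"rot": [0,0,0]},{"delta_pos": [2,0.4,0],"rot": [0,0,0]},{"delta_pos": [2,0.07,0],"rot": [0,0,0]},{"delta_pos": [2,0,0],"rot": [0,0,0]},{"delta_pos": [1,0,0],"rot": [0,0,0]},{"delta_pos": [0,0,0],"rot": [0,0,0]},{"delta_pos": [0,0,0],"rot": [0,0,0]}])

```text
time: 17.3
ee_pos: [0.5003, -0.1273, 0.1096]
tool_rot: [180.0, 0.0, 73.0]
ft_force: [0.3, -0.5, -1.5]
opening: 0.0465
grasp_force: 6.7
```

Run:
```python
from h import *
T=grab("top");S=grab("scene")
red=lambda F:(lambda h:cv2.inRange(h,(0,165,60),(8,255,255))|cv2.inRange(h,(172,150,60),(180,255,255)))(cv2.cvtColor(F["img"],cv2.COLOR_BGR2HSV))
b=blobs(red(T),(250,180,360,320),20);e=blobs(cv2.inRange(cv2.cvtColor(T["img"],cv2.COLOR_BGR2HSV),(2,110,40),(13,255,255)),(230,215,275,265),30);print(b,e)
p=onz(T,[x[0] for x in b],.137);E=onz(T,[e[0][0]],.121)[0];d=E-p.mean(0);print(p,E)
c,s=np.cos(np.radians(73.1)),np.sin(np.radians(73.1));print("along,ty",d[0]*c+d[1]*s,d[0]*s-d[1]*c,env.get_obs()["ee_pos"])
```

```text
[([298.8, 235.0], [291, 232, 16, 8, 57]), ([288.4, 270.7], [281, 268, 16, 6, 42])] [([251.4, 240.8], [241, 230, 22, 23, 381])]
[[ 0.55883753 -0.04759163  0.137     ]
 [ 0.49296712 -0.02722067  0.137     ]] [0.55055901 0.04276517 0.121     ]
along,ty 0.08387676594786646 0.00028587167435092237 [ 0.50027008 -0.12748739  0.10962429]
```

>>> send_rows(motion=[{"delta_pos": [1,0,0],"rot": [0,0,0]},{"delta_pos": [1.4,0,0],"rot": [0,0,0]},{"delta_pos": [1.4,0,0],"rot": [0,0,0]},{"delta_pos": [1.4,0,0],"rot": [0,0,0]},{"delta_pos": [1.3,0,0],"rot": [0,0,0]},{"delta_pos": [1.1,0,0],"rot": [0,0,0]},{"delta_pos": [0.8,0,0],"rot": [0,0,0]},{"delta_pos": [0,0,0],"rot": [0,0,0]},{"delta_pos": [0,0,0],"rot": [0,0,0]}])

```text
time: 18.52
ee_pos: [0.5249, -0.0468, 0.1096]
tool_rot: [180.0, 0.0, 73.0]
ft_force: [0.2, -0.5, -1.6]
opening: 0.0462
grasp_force: 6.7
```

Run:
```python
from h import *
T=grab("top");S=grab("scene")
c1=T["img"][190:290,200:350];c2=S["img"][160:260,220:370]
cv2.imwrite("pics/f1.png",cv2.resize(np.concatenate([c1,c2],0),(795,1060)[:0] or (600,800) if 0 else (450,600),interpolation=cv2.INTER_CUBIC))
```

```text
(no output)
```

View pics/f1.png

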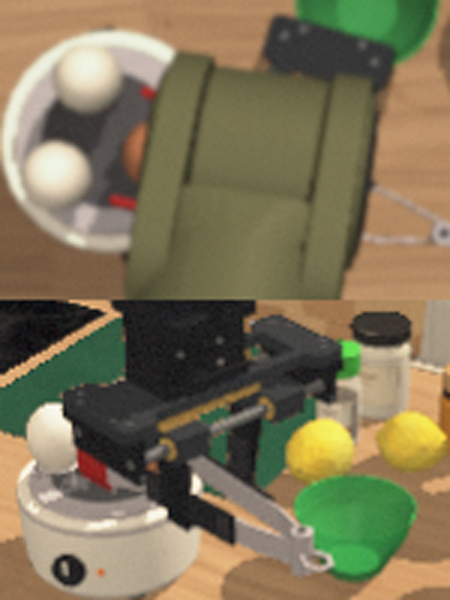

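The jaws (red) straddle the brown egg and clear both white eggs; now squeezing.

>>> send_rows(motion=[{"delta_pos": [0,0,0],"rot": [0,0,0]},{"delta_pos": [0,0,0],"rot": [0,0,0]},{"delta_pos": [0,0,0],"rot": [0,0,0]},{"delta_pos": [0,0,0],"rot": [0,0,0]},{"delta_pos": [0,0,0],"rot": [0,0,0]},{"delta_pos": [0,0,0],"rot": [0,0,0]}], fingers=2.4, force=30)

```text
time: 19.38
ee_pos: [0.525, -0.0463, 0.1096]
tool_rot: [180.0, 0.0, 73.0]
ft_force: [0.2, -0.2, -1.8]
opening: 0.0334
grasp_force: 30.0
```

>>> send_rows(motion=[{"delta_pos": [0,0,-0.3],"rot": [0,0,0]},{"delta_pos": [0,0,-0.7],"rot": [0,0,0]},{"delta_pos": [0,0,-1],"rot": [0,0,0]},{"delta_pos": [0,0,-1],"rot": [0,0,0]},{"delta_pos": [0,0,-1],"rot": [0,0,0]},{"delta_pos": [0,0,-1],"rot": [0,0,0]},{"delta_pos": [0,0,-1],"rot": [0,0,0]},{"delta_pos": [0,0,-1],"rot": [0,0,0]},{"delta_pos": [0,0,-1],"rot": [0,0,0]},{"delta_pos": [0,0,-1],"rot": [0,0,0]},{"delta_pos": [0,0,-0.7],"rot": [0,0,0]},{"delta_pos": [0,0,-0.3],"rot": [0,0,0]},{"delta_pos": [0,0,0],"rot": [0,0,0]}])

```text
time: 21.0
ee_pos: [0.525, -0.0462, 0.2096]
tool_rot: [180.0, -0.0, 73.0]
ft_force: [-0.4, -1.2, -1.3]
opening: 0.0334
grasp_force: 30.0
```

Run:
```python
from h import *
T=grab("top");S=grab("scene")
for F in(T,S):print(blobs(cv2.inRange(cv2.cvtColor(F["img"],cv2.COLOR_BGR2HSV),(2,110,40),(13,255,255)),(220,130,330,280),15))
print(proj(S,[[.5525,.0445,.221]]))
```

```text
[]
[([268.5, 168.9], [265, 165, 8, 9, 48]), ([255.9, 179.0], [247, 174, 19, 9, 34])]
[[260.92115987 168.60802054]]
```

>>> send_rows(motion=[{"delta_pos": [-0.5,0.45,0],"rot": [0,0,0]},{"delta_pos": [-1,0.9,0],"rot": [0,0,0]},{"delta_pos": [-1.4,1.25,0],"rot": [0,0,0]},{"delta_pos": [-1.4,1.25,0],"rot": [0,0,0]},{"delta_pos": [-1.4,1.25,0],"rot": [0,0,0]},{"delta_pos": [-1.4,1.25,0],"rot": [0,0,0]},{"delta_pos": [-1.4,1.25,0],"rot": [0,0,0]},{"delta_pos": [-1.4,1.25,0],"rot": [0,0,0]},{"delta_pos": [-1.4,1.25,0],"rot": [0,0,0]},{"delta_pos": [-1.4,1.25,0],"rot": [0,0,0]},{"delta_pos": [-1.4,1.25,0],"rot": [0,0,0]},{"delta_pos": [-1.4,1.25,0],"rot": [0,0,0]},{"delta_pos": [-1.4,1.25,0],"rot": [0,0,0]},{"delta_pos": [-1.4,1.25,0],"rot": [0,0,0]},{"delta_pos": [-1.4,1.25,0],"rot": [0,0,0]},{"delta_pos": [-1.4,1.25,0],"rot": [0,0,0]},{"delta_pos": [-0.7,0.65,0],"rot": [0,0,0]},{"delta_pos": [-0.3,0.33,0],"rot": [0,0,0]},{"delta_pos": [0,0,0],"rot": [0,0,0]},{"delta_pos": [0,0,0],"rot": [0,0,0]}])

```text
time: 23.6
ee_pos: [0.6504, -0.3147, 0.2096]
tool_rot: [-180.0, -0.0, 73.1]
ft_force: [-0.3, 0.2, -0.8]
opening: 0.0332
grasp_force: 30.0
```

Run:
```python
from h import *
T=grab("top");S=grab("scene")
print(proj(T,[[.678,-.2247,.221]]),proj(S,[[.678,-.2247,.221]]),env.get_obs()["ee_pos"])
a=T["img"][100:350,180:580];b=S["img"][130:380,160:560]
cv2.imwrite("pics/g1.png",np.concatenate([a,b],1))
```

```text
[[398.03550447 161.37644038]] [[400.29363407 174.7306066 ]] [ 0.6503711  -0.31467028  0.20971452]
```

View pics/g1.png

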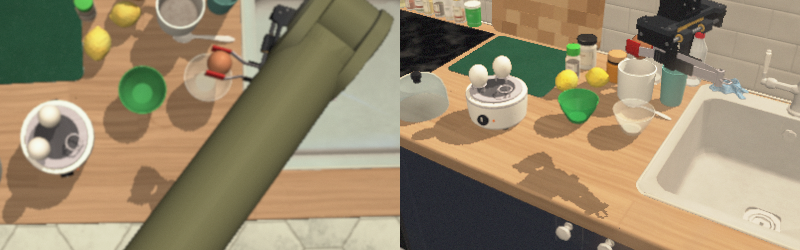

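The egg is held in the jaws at top pixel (400,161), where the bowl centre at that height projects to (398,161). The bowl has not moved, the white eggs are still in the rack, and the lid stands at left.

```bash
python3 -c "
from cell import env
print(env.hand_in())"
```

```text
the job is handed in; nothing more can be done
None
```

I handed the job in after about 24 s of robot time: the lid stands rim down left of the steamer, and the brown egg is held in the tongs within about 4 mm of the glass bowl's centre, its lower tip about 13 cm above the rim; the two white eggs are still in the rack and the bowl has not moved.

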